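Turn the test bar and strike its stepped end in the spring impact tester

ROBOT

A 6-joint arm with a two-finger parallel gripper is mounted at the origin on a cart in front of the work surface, level with it; the furniture and walls round the work are solid. World frame = base frame: x ahead of the robot, y to its left, z up, the work surface at z = 0. Lengths are in m, angles in rad, forces in N, time in s.
With the tool pointing down it reaches from about 0.25 to 0.725 m from the base axis. Payload 4 kg.
Tool frame: the origin (TCP) lies midway between the tips of the shut fingers; the grasp point (between the pads) lies 19 mm behind it; z points along the fingers, y is the line along which they close (so a half turn about z gives the same grasp; the last joint's range is limited). The gripper opens to 85 mm and grips with 20 to 120 N. Pads are 22 mm wide; open, the fingers measure 114 mm over their backs; the gripper's body (76 mm by 85 mm) begins 54 mm behind the grasp point. The pads swing forward as they close: fully open they stand 13 mm farther back than shut.
Start: joints at [1.305, 0.241, 0.005, 1.335, 0, 1.571], TCP at [0.131, 0.482, 0.231] pointing down, gripper open.
Joint ranges: [-2.72, 2.72], [-1.05, 1.87], [-1.09, 1.28], [-1.99, 2.15], [-1.42, 1.44], [-3.14, 3.14]. Speed limits (rad/s): [2.79, 2.79, 3.14, 3.14, 3.14, 3.14].

INTERFACE

Orientations are given as a unit quaternion [x, y, z, w].
In Python, from workcell import get_obs, camera, job_done, silhouettes gives the robot as it stands. The module is installed in compiled form; this text tells all that it offers.
- The arm moves only by the tool drive_tool, never from a script. Its argument "increments" is a list of rows, each a list of 3 entries, a list of its own where there are three numbers: the shift along the world's x, y, z in mm, then the turn, a rotation vector about the world's x, y, z in degrees, then the opening, from 0 (shut) to 1 (fully open). A call has 1 to 8 rows; each row shifts and turns the commanded pose from where the row before left it; what a row does not reach is not made up. A row lasts 1/12 s, in which the tool goes at most 41.7 mm and 7.16 degrees, less where a joint would pass 70% of its speed; a pose out of reach is approached as far as the arm can. A call is refused whole if a number of a shift passes 41.7 or a number of a turn 7.16, either way. A call with a gripper value outside its range is refused whole. The fingers move at their own pace and stop on an object; the grip force is fixed at half the most. Time passes only in rows, so rows that do not move let the fingers close. It gives the time, the measured TCP pose, the force, the opening and the grip force at its end, in the units of the state.
- get_obs(): the state, without advancing time (a new reading comes with each control period).
- camera(name): name is "scene" or "side" or "wrist"; returns a dict with "image" (384x512x3 uint8, red, green, blue), "K" (3x3 intrinsics, pixels), "view" (4x4, takes a point from world to camera coordinates). Camera axes: x right, y down, z forward; pixel columns grow to the right and rows downward; lengths in m; the calibration is good to about 2 mm. A picture is of the moment at which its call begins. There is no depth.
- job_done(): hands the job in; it is judged then, once.
Trained networks look in a picture, given as the dict that the camera call returned (one of the last four; its "shot" number tells which), for a name from the list of things; names that differ only in an ending like _2 or _b are one class to them, and where a whole thing is asked for, a point or a joint stands for the part that bears it (a point fixed in the world has none). Each returns a list of dicts, best first, with "conf" (0 to 1); they miss things now and then, are a little off and sometimes report something else, mostly with a low value. They report only what shows in the picture. A call takes as long as a camera call.
- silhouettes(query, picture): "region" (384x512 bool, what is visible of it) and "bbox" ([left, top, right, bottom] in pixels, round what is visible of it).
The state is a dict: "clock": time; "joint_pos": joint angles; "joint_vel": joint speeds; "tau": joint torques, N m; "eef_pos": TCP position; "tool_rot": TCP orientation; "ft_force": force on the tool from outside, world axes, zero at the start; "ft_torque": the same for the moment, N m; "grip_width": finger opening in m; "grasp_force": force on a finger pad.
Only numpy, scipy, OpenCV 4.12 (cv2) and the standard library are available. Lean on these libraries where they do the work, as an engineer would, in place of code of your own. Each camera call takes 0.05 s, during which the arm holds its last target. There are 200 camera calls.

TASK

The test bar lies in the slot of the spring impact tester with its square end towards the striker. First lift it out, turn it end for end and set it back, same way up and fully down in the slot, so that its stepped end faces the striker; then draw the striker back by its handle until the sear catches, without ramming it hard into the rubber buffer, and let go so that the sear alone holds it. Finally press the trip pad to fire the striker at the bar, let the pad come back up, and leave the bar seated and the mortar, beaker and hand stamp undisturbed.

Things in the scene. Friction and masses are not known exactly. Their poses are not given: they have to be found in the camera images.
- tester: Spring impact tester, fixed; grey base 88 x 340 x 12 mm (y -165 to 175). Origin on the bench, z up; fires along its +y, is drawn to -y. From -y: black handle, dark spring barrel (dia 40, y -107 to -69, 70 high) with dia 26 rubber buffer, rod (dia 12, axis 50 mm high) with dia 30 collar, sear rocker between cheeks (y -6 to 10, 78 high), front rod saddle (54 high), bar slot.
- seat (a point): Centre of the bar slot's floor, 28 mm above the bench, axes as the tester's. Slot 20 mm wide (x), 105 mm long (y); side walls end 16 mm above the floor, with outward flares to 22 mm; back stop at +y 26 mm above the floor, lip at -y 12 mm, over which the striker's nose passes. At rest the nose is 2.5 mm short of the slot.
- bar: Loose aluminium test bar 16 (x) x 100 (y) x 36 mm (z), about 0.15 kg. Origin: middle of its underside, z up. Its +y end is the stepped end: the last 24 mm are only 26 mm high; full height from y -50 to +26. It lies along the tester's y on the slot floor, its top 13 mm clear of the flares, to be gripped across x. At the start the stepped end is at the tester's +y, away from the striker.
- bar_step_end (a point): Centre of the end face of the bar's stepped end, 13 mm above its underside.
- handle_top (a point): Middle of the top face of the striker's handle: upright black block 32 mm (tester x) x 14 mm (tester y), its top 126 mm above the bench, free to grip from above over its upper 50 mm; moves with the striker.
- striker (a joint): Draw in m: 0 at rest, grows as the handle goes to the tester's -y. Spring 200 N/m (0 N at rest), up to 4 N more while the collar lifts the sear. The sear catches at a draw of 0.027 to 0.048: the collar is set anew each start. 4 mm past the catch the buffer is met (5000 N/m). Eased forward from there a caught striker stops within 8 mm, pull gone. Fired, it strikes the bar, settles at 0.
- sear (a joint): Angle of the sear rocker in rad: 0 at rest (tooth down, also when caught), grows as the trip pad goes down, 0.32 at its stop. Its spring returns it to 0. A caught striker is released at about 0.13 to 0.2.
- trip_pad (a point): Middle of the top of the trip pad, a ribbed black thumb pad 26 (x) x 24 mm (y) at the +y end of the sear rocker, 79 mm above the bench, 34 mm from the rocker's pivot. Press straight down: it goes down about 11 mm to its stop, 2 to 4 N uncocked, up to about 13 N when the striker is cocked; the striker fires after some 5 to 7 mm.
- buffer (a joint): Compression of the rubber buffer in m (0 free); more than 0.008 (40 N) counts as rammed.
- mortar: White mortar, dia 71 x 54 mm, a bystander behind the tester on the left; origin at the centre of its underside.
- beaker: Clear beaker, dia 55 x 62 mm, a bystander behind the tester on the right; origin at the centre of its underside.
- stamp: Hand stamp with turned wooden handle, 23 x 48 x 69 mm, a bystander at the right; origin at the centre of its underside.

How it is judged:
By the outcome, as a careful person would: the job done as asked, in the order asked, and still so for the second after the job is handed in, with the robot touching nothing.
It also fails if it takes over 72 s, if anything falls off the work surface, if the arm or the gripper's body presses on something with over 40 N, if the wrist force passes 120 N, or if a joint passes its speed limit or range.

## Working session

There is one attempt and no reset: what is moved stays moved. The work goes in short steps, Python scripts to look and compute and a tool call to move; the robot and the scene stay as the last step left them, time stands still between calls to the robot, and variables do not carry over. Pictures are saved under pics/ and viewed, at most 10 in all, crops included, and the job is handed in when it is done.

Besides the shell and the picture viewer there is one more tool, called after "Call:" by a JSON object that holds its "name" and its "arguments", one argument or row to a line. drive_tool: Moves the arm, as the interface text tells. Its arguments: {"type":"object","properties":{"increments":{"type":"array"}},"required":["increments"]}

```bash
mkdir -p pics
cat > h.py <<'E'
import numpy as np, cv2
from workcell import get_obs, camera, job_done, silhouettes
def proj(c,P):
    P=np.atleast_2d(P); q=(c["view"][:3,:3]@P.T).T+c["view"][:3,3]
    u=(c["K"]@q.T).T; return u[:,:2]/u[:,2:]
def save(c,n): cv2.imwrite(f"pics/{n}.png",c["image"][:,:,::-1])
def ray(c,uv,z):
    R=c["view"][:3,:3];t=c["view"][:3,3];o=-R.T@t
    d=R.T@np.linalg.inv(c["K"])@np.array([uv[0],uv[1],1.]); return o+d*(z-o[2])/d[2]
E
python3 - <<'E'
from h import *
a=camera("scene");b=camera("side")
cv2.imwrite("pics/a.png",np.vstack([a["image"],b["image"]])[:,:,::-1][:, :])
im=np.hstack([a["image"],b["image"]]);cv2.imwrite("pics/a.png",cv2.resize(im,(800,300))[:,:,::-1])
save(a,"s0");save(b,"d0")
for c in(a,b):
    print(c["K"].round(1).tolist(),(-c["view"][:3,:3].T@c["view"][:3,3]).round(3),c["view"][2,:3].round(2))
    for q in["tester","bar","handle_top","trip_pad","mortar","beaker","stamp"]:
        for r in silhouettes(q,c)[:2]:
            ys,xs=np.nonzero(r["region"]);print(q,round(r["conf"],2),np.array(r["bbox"]).round(),xs.mean().round(1),ys.mean().round(1))
o=get_obs();print({k:np.round(v,3).tolist() for k,v in o.items()})
E
```

```text
[[391.6, 0.0, 254.6], [0.0, 391.6, 187.9], [0.0, 0.0, 1.0]] [ 0.126 -0.775  0.838] [ 0.38  0.62 -0.68]
tester 0.84 [176. 166. 266. 249.] 222.7 208.1
bar 0.57 [189. 169. 204. 188.] 197.8 175.4
bar 0.4 [303. 220. 323. 247.] 311.1 232.0
handle_top 0.88 [215. 193. 254. 228.] 240.7 210.6
handle_top 0.42 [304. 219. 324. 246.] 311.1 231.7
trip_pad 0.58 [177. 164. 267. 246.] 222.6 208.3
trip_pad 0.51 [207. 178. 226. 198.] 215.5 187.4
mortar 0.64 [215. 133. 234. 150.] 222.3 140.6
mortar 0.33 [178. 163. 264. 248.] 222.4 207.9
beaker 0.77 [305. 218. 326. 247.] 311.0 232.2
stamp 0.73 [323. 289. 334. 315.] 327.4 304.2
[[481.2, 0.0, 255.4], [0.0, 481.2, 191.7], [0.0, 0.0, 1.0]] [0.478 0.494 1.254] [ 0.05 -0.46 -0.89]
tester 0.91 [268. 170. 298. 297.] 280.5 236.9
tester 0.47 [277. 213. 288. 242.] 281.5 229.8
bar 0.84 [278. 246. 286. 285.] 281.9 266.9
handle_top 0.54 [273. 170. 287. 245.] 280.7 186.9
trip_pad 0.73 [230. 138. 247. 163.] 237.5 149.8
trip_pad 0.62 [274. 214. 288. 240.] 281.5 230.0
mortar 0.68 [200. 301. 226. 326.] 214.6 312.0
beaker 0.92 [231. 134. 249. 162.] 238.1 149.7
stamp 0.66 [265.  96. 284. 117.] 274.5 106.3
{'clock': 0.8, 'joint_pos': [1.305, 0.241, 0.005, 1.335, -0.0, 1.571], 'joint_vel': [-0.001, -0.0, 0.0, 0.0, 0.001, -0.001], 'tau': [-0.0, -37.215, 25.268, 0.001, 0.0, -0.0], 'eef_pos': [0.131, 0.482, 0.231], 'tool_rot': [0.133, 0.991, 0.0, 0.0], 'ft_force': [0.57, -0.608, 0.294], 'ft_torque': [-0.025, -0.006, 0.009], 'grasp_force': 0.0, 'grip_width': 0.085}
```

View pics/s0.png

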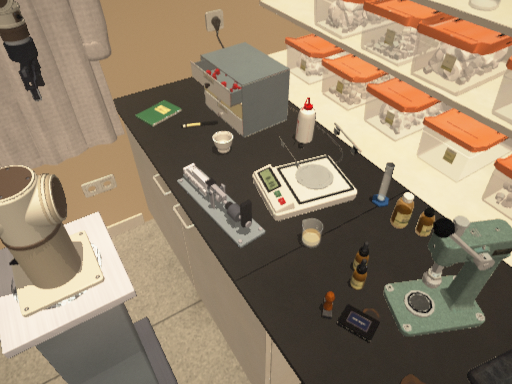

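View pics/d0.png

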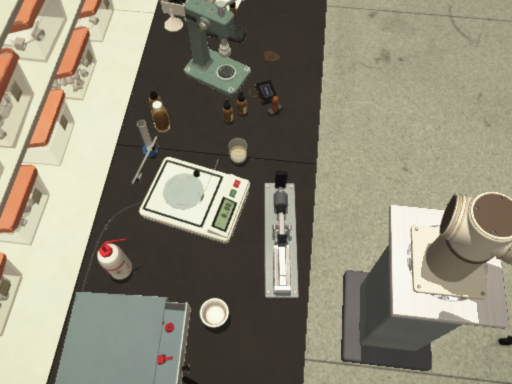

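The pictures show the tester lying along world y. In the side view the handle is at about (281,178), the bar in its slot at (282,267), and the base plate runs from row 184 to 296. The mortar is at (214,312), the beaker at (238,150) and the stamp at (275,105).

Run:
```python
from h import *
a=camera("scene");b=camera("side")
f=lambda c,uv,z:ray(c,uv,z).round(3)
print("base corners side",[f(b,p,.012) for p in[(265,184),(293,184),(267,296),(298,296)]])
for n,c in(("scene",a),("side",b)):
    for q,z in(("bar",.06),("handle_top",.12),("trip_pad",.079),("mortar",.04),("beaker",.03),("stamp",.035)):
        r=silhouettes(q,c)
        if r: x,y,X,Y=r[0]["bbox"]; print(n,q,r[0]["conf"],f(c,((x+X)/2,(y+Y)/2),z))
    cv2.imwrite(f"pics/z{n}.png",0) if 0 else None
z1=cv2.resize(b["image"][160:310,240:330],None,fx=4,fy=4,interpolation=cv2.INTER_CUBIC)
z2=cv2.resize(a["image"][150:255,165:275],None,fx=4,fy=4,interpolation=cv2.INTER_CUBIC)
im=np.zeros((600,800,3),np.uint8);im[:600,:360]=z1;im[:420,360:800]=z2
cv2.imwrite("pics/z.png",im[:,:,::-1])
```

```text
base corners side [array([ 0.519, -0.176,  0.012]), array([ 0.437, -0.185,  0.012]), array([0.479, 0.154, 0.012]), array([0.399, 0.145, 0.012])]
scene bar 0.52 [0.436 0.068 0.06 ]
scene handle_top 0.78 [ 0.433 -0.151  0.12 ]
scene trip_pad 0.61 [ 0.458 -0.02   0.079]
scene mortar 0.78 [0.601 0.206 0.04 ]
scene beaker 0.66 [ 0.615 -0.27   0.03 ]
scene stamp 0.77 [ 0.51  -0.46   0.035]
side bar 0.57 [0.446 0.085 0.06 ]
side handle_top 0.63 [ 0.471 -0.049  0.12 ]
side mortar 0.84 [0.607 0.22  0.04 ]
side beaker 0.94 [ 0.604 -0.272  0.03 ]
side stamp 0.5 [ 0.519 -0.441  0.035]
```

View pics/z.png

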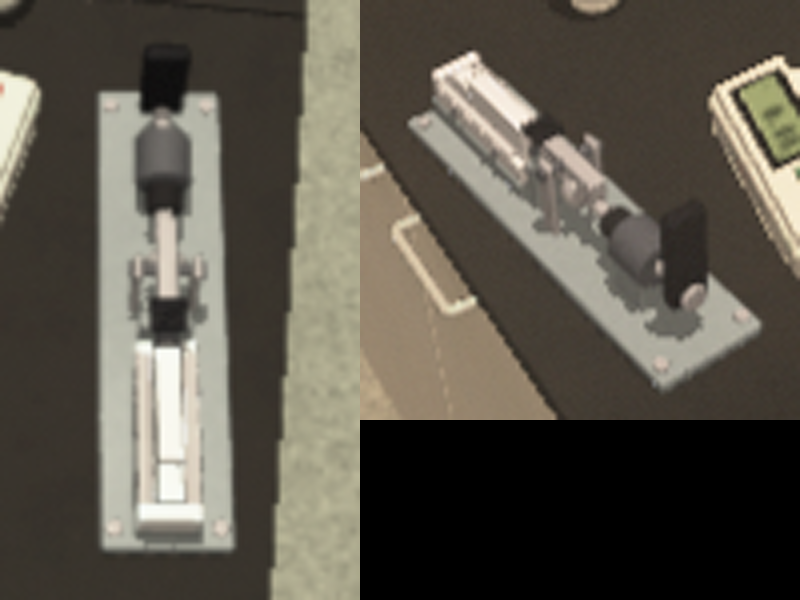

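The zoomed crops show the base corners clearly: in the side crop at (98,93), (217,93), (103,549) and (234,549); in the scene crop at (409,124), (665,388) and (760,323). The bar's step line is at about (171,462), at the far end from the striker. I'll fit the tester pose to these.

Run:
```python
from h import *
from scipy.optimize import least_squares
a=camera("scene");b=camera("side")
S=lambda x,y:(240+(x+.5)/4-.5,160+(y+.5)/4-.5); T=lambda x,y:(165+(x-360+.5)/4-.5,150+(y+.5)/4-.5)
L=[(b,S(98,93),(.044,-.165,.012)),(b,S(217,93),(-.044,-.165,.012)),(b,S(103,549),(.044,.175,.012)),(b,S(234,549),(-.044,.175,.012)),
(a,T(409,120),(-.044,.175,.012)),(a,T(665,382),(-.044,-.165,.012)),(a,T(760,321),(.044,-.165,.012))]
def w(p,P):
    c,s=np.cos(p[2]),np.sin(p[2]);P=np.atleast_2d(P);return np.c_[p[0]+c*P[:,0]-s*P[:,1],p[1]+s*P[:,0]+c*P[:,1],P[:,2]]
r=lambda p:np.concatenate([proj(c,w(p,P))[0]-uv for c,uv,P in L])
s=least_squares(r,[.46,-.01,.1]);print(s.x,s.fun.round(1))
p=s.x
# handle top side view: y of handle; ends
for P in[(0,.122,.064),]:pass
ht=ray(b,S(167,47),.126);print("handle top back edge",ht, "tester frame y:",(ht[:2]-p[:2])@[-np.sin(p[2]),np.cos(p[2])])
# slot back stop, step line, pad
for n,uv,z in(("stop top outer",S(171,507),.054),("stop bottom edge",S(171,530),.028),("step line",S(171,462),.064),("bar start",S(168,347),.064),("pad",S(169,313),.079)):
    q=ray(b,uv,z)[:2]-p[:2];c,si=np.cos(p[2]),np.sin(p[2]);print(n,(c*q[0]+si*q[1]).round(4),(-si*q[0]+c*q[1]).round(4))
```

```text
[ 0.46012905 -0.02142278  0.10994881] [ 0.1 -0.4  0.3 -0.2 -0.5  0.   0.4  0.2 -0.6 -0.5 -0.6  0.1  1.1 -0.3]
handle top back edge [ 0.4753675  -0.15814325  0.126     ] tester frame y: -0.13756698603660852
stop top outer 0.0002 0.159
stop bottom edge -0.001 0.1666
step line 0.0002 0.1325
bar start 0.0004 0.0543
pad 0.0001 0.0363
```

Call:
{"name": "drive_tool", "arguments": {
  "increments": [
    [[20,-25,0],[0,0,-4.3],1],
    [[20,-25,0],[0,0,-4.3],1],
    [[20,-25,0],[0,0,-4.3],1],
    [[20,-25,0],[0,0,-4.3],1],
    [[20,-25,0],[0,0,-4.3],1],
    [[20,-25,0],[0,0,-4.3],1],
    [[20,-25,0],[0,0,-4.3],1],
    [[20,-25,0],[0,0,-4.3],1]
  ]
}}

```text
clock: 2.27
eef_pos: [0.292, 0.2812, 0.2315]
tool_rot: [0.421, 0.907, 0.0, 0.0]
ft_force: [-0.2, 0.2, -0.5]
grip_width: 0.0854
grasp_force: 0.0
```

Call:
{"name": "drive_tool", "arguments": {
  "increments": [
    [[20,-25,0],[0,0,-4.3],1],
    [[20,-25,0],[0,0,-4.3],1],
    [[20,-25,0],[0,0,-4.3],1],
    [[20,-25,0],[0,0,-4.3],1],
    [[20,-25,0],[0,0,-4.3],1],
    [[20,-25,0],[0,0,-4.3],1],
    [[20,-25,0],[0,0,-4.3],1],
    [[17,-23,0],[0,0,-4.3],1]
  ]
}}

```text
clock: 2.93
eef_pos: [0.4495, 0.0828, 0.2315]
tool_rot: [0.671, 0.741, 0.0, 0.0]
ft_force: [0.5, -0.3, 0.4]
grip_width: 0.0853
grasp_force: 0.0
```

Run:
```python
from h import *
o=get_obs();print({k:np.round(v,3).tolist() for k,v in o.items()})
w=camera("wrist");save(w,"w1")
print((-w["view"][:3,:3].T@w["view"][:3,3]).round(3),w["view"][2,:3].round(2),w["K"][0])
for q in("bar","tester","trip_pad"):
    for r in silhouettes(q,w)[:1]:
        x,y,X,Y=r["bbox"];print(q,r["conf"],r["bbox"])
        m=cv2.minAreaRect(np.argwhere(r["region"])[:,::-1].astype(np.float32));print(m,[ray(w,p,.064).round(4).tolist() for p in cv2.boxPoints(m)])
```

```text
{'clock': 2.933, 'joint_pos': [0.182, 0.155, -0.102, 1.313, -0.0, 1.653], 'joint_vel': [-0.683, 0.281, 0.332, 0.052, 0.007, 0.212], 'tau': [1.847, -34.426, 23.996, 0.111, -0.107, -0.23], 'eef_pos': [0.45, 0.083, 0.231], 'tool_rot': [0.671, 0.741, 0.0, 0.0], 'ft_force': [0.525, -0.262, 0.403], 'ft_torque': [0.065, -0.005, 0.005], 'grasp_force': 0.0, 'grip_width': 0.085}
[0.441 0.168 0.374] [ 0.03 -0.33 -0.94] [301.36965304   0.         259.47126253]
bar 0.68 [249.4, 116.8, 264.9, 215.4]
((257.5, 165.5), (93.0, 15.0), 90.0) [[0.4343, 0.1361, 0.064], [0.4493, 0.1376, 0.064], [0.4599, 0.0369, 0.064], [0.4433, 0.0352, 0.064]]
tester 0.65 [250.6, 121.6, 266.7, 210.7]
((258.161376953125, 165.93702697753906), (94.03195190429688, 14.56623649597168), 89.22578430175781) [[0.4346, 0.1361, 0.064], [0.4491, 0.1378, 0.064], [0.4612, 0.036, 0.064], [0.4451, 0.0341, 0.064]]
trip_pad 0.91 [245.3, 224.3, 271.9, 285.0]
((259.5, 255.0), (62.0, 27.0), 90.0) [[0.4401, 0.0201, 0.064], [0.4705, 0.0231, 0.064], [0.4799, -0.0596, 0.064], [0.4471, -0.0628, 0.064]]
```

View pics/w1.png

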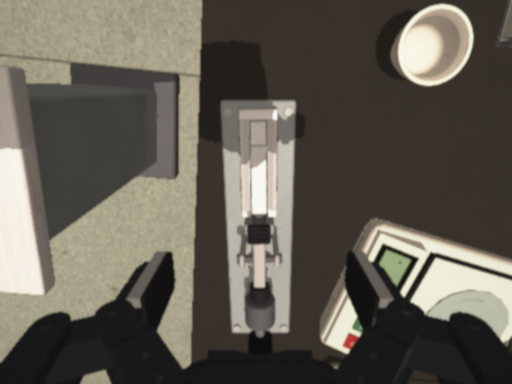

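The wrist view shows the bar along columns 250–265, rows 117–215, with the step line at about row 146. The fingers straddle it in the right orientation and the trip pad is at (259,232). The arm was still moving, so I'll measure again now it has settled.

Run:
```python
from h import *
from scipy.optimize import least_squares
for i in range(5): w=camera("wrist")
o=get_obs();print(o["eef_pos"].round(4) if hasattr(o["eef_pos"],'round') else o["eef_pos"],np.abs(o["joint_vel"]).max().round(4))
g=cv2.cvtColor(w["image"],cv2.COLOR_RGB2GRAY).astype(float)
def w2(p,P):
    c,s=np.cos(p[2]),np.sin(p[2]);P=np.atleast_2d(P);return np.c_[p[0]+c*P[:,0]-s*P[:,1],p[1]+s*P[:,0]+c*P[:,1],P[:,2]]
# base side edges by gradient near rows
p=np.array([.4601,-.0214,.110])
for it in range(3):
    L=[]
    for sx in(-.044,.044):
        for ty in np.linspace(-.12,.16,15):
            uv=proj(w,w2(p,(sx,ty,.012)))[0];u,v=np.round(uv).astype(int)
            if not(5<v<378):continue
            row=g[v-1:v+2,u-9:u+10].mean(0);d=np.diff(row)*(1 if sx*(proj(w,w2(p,(.1,ty,.012)))[0][0]-uv[0])<0 else -1)
            k=d.argmax(); 
            if d[k]>15 and 0<k<len(d)-1:
                q=(d[k-1]-d[k+1])/(2*(d[k-1]-2*d[k]+d[k+1])+1e-9);L.append((u-9+k+.5+q,v,sx))
    r=lambda x:[ (lambda P:(np.cos(x[1])*(P[0]-x[0]*1-.4601)+np.sin(x[1])*(P[1]+.0214))*1e3-sx*1e3)(ray(w,(u,v),.012)) for u,v,sx in L]
    s=least_squares(r,[0,.11],loss="soft_l1");p=np.array([.4601+s.x[0],-.0214,s.x[1]])
print(p,len(L),np.round(s.fun,1))
def tf(q): c,si=np.cos(p[2]),np.sin(p[2]);q=q[:2]-p[:2];return (np.array([c*q[0]+si*q[1],-si*q[0]+c*q[1]])*1e3).round(1)
# vertical profile through bar centreline
m=(silhouettes("bar",w) or [None])[0]
if m:
    ys,xs=np.nonzero(m["region"]);print(m["conf"],m["bbox"],"bar centre(t,mm)",tf(ray(w,((xs.min()+xs.max())/2,(ys.min()+ys.max())/2),.064)))
uc=[proj(w,w2(p,(0,t,.064)))[0] for t in np.arange(.03,.185,.002)]
for u,v in uc[::1]:print(tf(ray(w,(u,v),.064))[1],int(cv2.getRectSubPix(g.astype(np.float32),(5,1),(u,v)).mean()),end="; ")
print()
for t in(.07,.09,.11):
    print([int(cv2.getRectSubPix(g.astype(np.float32),(1,5),tuple(proj(w,w2(p,(x/1e3,t,.064)))[0])).mean()) for x in range(-18,19)])
np.save("p.npy",p)
```

```text
[0.4478 0.0853 0.2314] 0.0036
[ 0.45889701 -0.0214      0.1073639 ] 30 [ 0.4  0.7  0.4  0.8  0.4  0.7  0.4  0.7  0.6  0.5  0.8  0.5  0.4  0.6
  0.4 -0.3 -0.7 -0.6 -0.6 -0.6 -0.5 -0.6 -0.5 -0.7 -0.6 -0.5 -0.8 -0.4
 -0.4 -0.5]
0.61 [251.5, 122.4, 265.5, 216.7] bar centre(t,mm) [-1.000e-01  1.101e+02]
30.0 34; 32.0 38; 34.0 35; 36.0 32; 38.0 35; 40.0 31; 42.0 31; 44.0 50; 46.0 60; 48.0 61; 50.0 64; 52.0 87; 54.0 121; 56.0 190; 58.0 241; 60.0 247; 62.0 247; 64.0 247; 66.0 247; 68.0 247; 70.0 247; 72.0 247; 74.0 247; 76.0 247; 78.0 247; 80.0 247; 82.0 247; 84.0 247; 86.0 247; 88.0 248; 90.0 247; 92.0 247; 94.0 247; 96.0 248; 98.0 247; 100.0 247; 102.0 247; 104.0 247; 106.0 247; 108.0 248; 110.0 247; 112.0 246; 114.0 229; 116.0 196; 118.0 170; 120.0 158; 122.0 158; 124.0 158; 126.0 157; 128.0 157; 130.0 155; 132.0 136; 134.0 148; 136.0 163; 138.0 162; 140.0 162; 142.0 163; 144.0 163; 146.0 164; 148.0 165; 150.0 164; 152.0 164; 154.0 161; 156.0 150; 158.0 130; 160.0 155; 162.0 165; 164.0 165; 166.0 164; 168.0 150; 170.0 112; 172.0 100; 174.0 105; 176.0 102; 178.0 72; 180.0 34; 182.0 31; 184.0 31; 
[203, 214, 216, 212, 210, 210, 208, 204, 196, 190, 200, 224, 242, 247, 248, 248, 248, 248, 248, 248, 247, 247, 247, 246, 245, 239, 211, 185, 195, 204, 202, 200, 202, 208, 216, 220, 214]
[201, 215, 216, 212, 210, 209, 209, 205, 186, 169, 186, 228, 244, 247, 247, 248, 248, 247, 247, 248, 247, 247, 247, 247, 245, 237, 210, 182, 196, 203, 201, 200, 202, 208, 215, 217, 203]
[195, 212, 215, 213, 211, 210, 211, 212, 198, 164, 174, 223, 239, 244, 246, 247, 247, 247, 247, 247, 247, 247, 247, 247, 245, 235, 211, 189, 206, 207, 201, 199, 201, 207, 216, 221, 215]
```

Call:
{"name": "drive_tool", "arguments": {
  "increments": [
    [[0,-1.5,-30],[0,0,0.3],1],
    [[0,0,-36],[0,0,0],1],
    [[0,0,-36],[0,0,0],1],
    [[0,0,-36],[0,0,0],1],
    [[0,0,-26],[0,0,0],1],
    [[0,0,-12],[0,0,0],0.7],
    [[0,0,-3],[0,0,0],0.35],
    [[0,0,0],[0,0,0],0.35]
  ]
}}

```text
clock: 4.1
eef_pos: [0.4474, 0.0833, 0.0516]
tool_rot: [0.667, 0.745, -0.001, -0.001]
ft_force: [0.6, 0.6, 0.3]
grip_width: 0.0512
grasp_force: 0.0
```

Call:
{"name": "drive_tool", "arguments": {
  "increments": [
    [[0,0,0],[0,0,0],0.3],
    [[0,0,0],[0,0,0],0.3],
    [[0,0,0],[0,0,0],0.3]
  ]
}}

```text
clock: 4.35
eef_pos: [0.4496, 0.0833, 0.0537]
tool_rot: [0.667, 0.745, 0.001, 0.001]
ft_force: [0.7, 0.0, 0.3]
grip_width: 0.0257
grasp_force: 0.0
```

Run:
```python
from h import *
w=camera("wrist");b=camera("side")
o=get_obs();print({k:np.round(o[k],4).tolist() for k in("eef_pos","tool_rot","ft_force","grip_width")})
e=o["eef_pos"];print("tips proj side",proj(b,[e]))
z=cv2.resize(b["image"][215:305,225:335],None,fx=6,fy=6,interpolation=cv2.INTER_CUBIC)[:540,:660]
im=np.zeros((600,800,3),np.uint8);im[:540,:660]=z;im[400:,500:]=cv2.resize(w["image"],(300,200));cv2.imwrite("pics/g1.png",im[:,:,::-1])
```

```text
{'eef_pos': [0.4492, 0.0831, 0.0534], 'tool_rot': [0.6673, 0.7447, 0.0009, 0.0007], 'ft_force': [0.1399, 0.2236, 0.16], 'grip_width': 0.0259}
tips proj side [[281.73961292 266.20244337]]
```

View pics/g1.png

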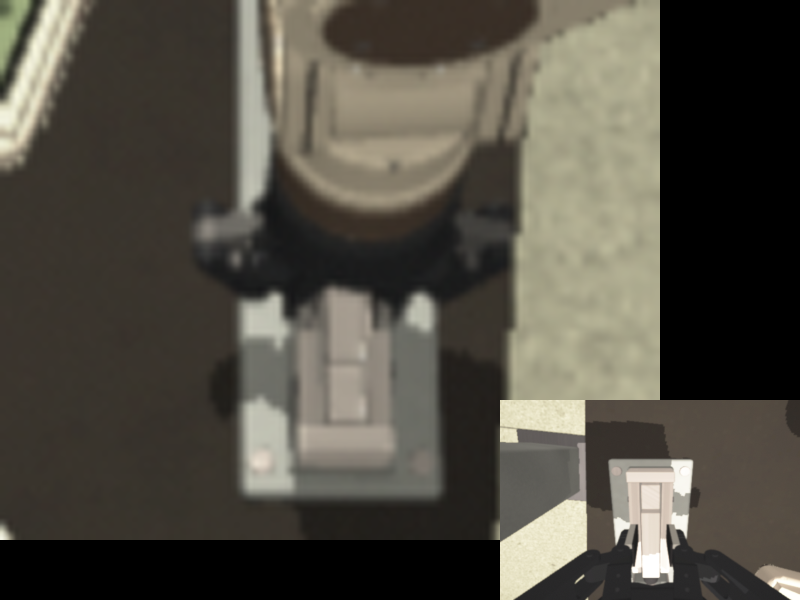

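The fingers straddle the bar: in the side crop at (345,300), and in the wrist inset symmetric about column 650. I'll shift 1.5 mm, lower 2 mm and close.

Call:
{"name": "drive_tool", "arguments": {
  "increments": [
    [[-1.5,0,-2],[0,0,0],0.3],
    [[0,0,0],[0,0,0],0],
    [[0,0,0],[0,0,0],0],
    [[0,0,0],[0,0,0],0],
    [[0,0,0],[0,0,0],0],
    [[0,0,0],[0,0,0],0]
  ]
}}

```text
clock: 4.95
eef_pos: [0.4465, 0.0829, 0.0506]
tool_rot: [0.667, 0.745, -0.0, -0.0]
ft_force: [-1.4, 0.3, 5.7]
grip_width: 0.0144
grasp_force: 60.0
```

Call:
{"name": "drive_tool", "arguments": {
  "increments": [
    [[0,0,8],[0,0,0],0],
    [[0,0,12],[0,0,0],0],
    [[0,0,25],[0,0,0],0],
    [[0,0,25],[0,0,0],0],
    [[0,0,20],[0,0,0],0],
    [[0,0,10],[0,0,0],0],
    [[0,0,0],[0,0,0],0]
  ]
}}

```text
clock: 5.53
eef_pos: [0.449, 0.0833, 0.1531]
tool_rot: [0.667, 0.745, 0.002, 0.002]
ft_force: [0.1, 0.8, -1.7]
grip_width: 0.0142
grasp_force: 59.2
```

Run:
```python
from h import *
w=camera("wrist");b=camera("side")
o=get_obs();print({k:np.round(o[k],4).tolist() for k in("eef_pos","tool_rot","ft_force","grip_width","joint_pos","grasp_force")})
im=np.zeros((400,800,3),np.uint8);im[:360,:440]=cv2.resize(b["image"][215:305,225:335],None,fx=4,fy=4);im[:270,440:]=cv2.resize(w["image"],(360,270));cv2.imwrite("pics/g2.png",im[:,:,::-1])
```

```text
{'eef_pos': [0.4469, 0.0829, 0.1503], 'tool_rot': [0.6674, 0.7447, 0.0002, 0.0002], 'ft_force': [0.0564, 0.2188, -1.7325], 'grip_width': 0.0144, 'joint_pos': [0.1835, 0.206, -0.259, 1.1052, -0.0001, 1.6449], 'grasp_force': 59.1996}
```

View pics/g2.png

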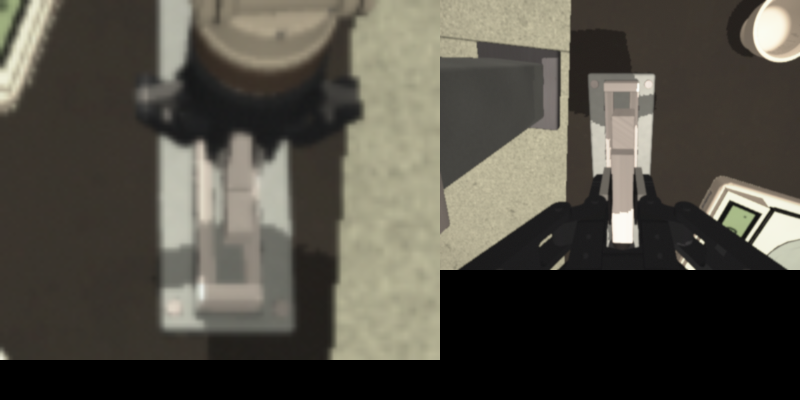

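The bar is lifted out and held level: the wrist inset shows it at columns 612–633 above the empty slot, with the measured weight at 1.7 N. Now the half turn.

Call:
{"name": "drive_tool", "arguments": {
  "increments": [
    [[0,0,0],[0,0,4],0],
    [[0,0,0],[0,0,7],0],
    [[0,0,0],[0,0,7],0],
    [[0,0,0],[0,0,7],0],
    [[0,0,0],[0,0,7],0],
    [[0,0,0],[0,0,7],0],
    [[0,0,0],[0,0,7],0],
    [[0,0,0],[0,0,7],0]
  ]
}}

```text
clock: 6.3
eef_pos: [0.4456, 0.0827, 0.1485]
tool_rot: [0.262, 0.965, -0.001, -0.002]
ft_force: [0.2, 0.0, -1.3]
grip_width: 0.0142
grasp_force: 59.2
```

Call:
{"name": "drive_tool", "arguments": {
  "increments": [
    [[0,0,0],[0,0,7],0],
    [[0,0,0],[0,0,7],0],
    [[0,0,0],[0,0,7],0],
    [[0,0,0],[0,0,7],0],
    [[0,0,0],[0,0,7],0],
    [[0,0,0],[0,0,7],0],
    [[0,0,0],[0,0,7],0],
    [[0,0,0],[0,0,7],0]
  ]
}}

```text
clock: 6.97
eef_pos: [0.4456, 0.0827, 0.1486]
tool_rot: [-0.222, 0.975, 0.0, -0.002]
ft_force: [-0.3, -0.4, -1.5]
grip_width: 0.0143
grasp_force: 59.2
```

Call:
{"name": "drive_tool", "arguments": {
  "increments": [
    [[0,0,0],[0,0,7],0],
    [[0,0,0],[0,0,7],0],
    [[0,0,0],[0,0,7],0],
    [[0,0,0],[0,0,7],0],
    [[0,0,0],[0,0,7],0],
    [[0,0,0],[0,0,7],0],
    [[0,0,0],[0,0,7],0],
    [[0,0,0],[0,0,7],0]
  ]
}}

```text
clock: 7.63
eef_pos: [0.4457, 0.0827, 0.1486]
tool_rot: [-0.654, 0.757, 0.001, -0.001]
ft_force: [-0.9, 0.5, -0.8]
grip_width: 0.0145
grasp_force: 59.2
```

Call:
{"name": "drive_tool", "arguments": {
  "increments": [
    [[0,0,0],[0,0,7],0],
    [[0,0,0],[0,0,4],0],
    [[0,0,0],[0,0,0],0],
    [[0,0,0],[0,0,0],0],
    [[0,0,0],[0,0,0],0],
    [[0,0,0],[0,0,0],0]
  ]
}}

```text
clock: 8.13
eef_pos: [0.4465, 0.0829, 0.1498]
tool_rot: [0.721, -0.693, -0.0, 0.0]
ft_force: [-0.2, -0.1, -1.7]
grip_width: 0.0146
grasp_force: 59.2
```

Run:
```python
from h import *
w=camera("wrist");b=camera("side")
o=get_obs();print({k:np.round(o[k],4).tolist() for k in("eef_pos","tool_rot","ft_force","grip_width","joint_pos","grasp_force")})
q=o["tool_rot"];print("yaw",2*np.degrees(np.arctan2(q[1],q[0]))-90)
p=np.load("p.npy");e=o["eef_pos"];d=np.array(e[:2])-p[:2];c,s=np.cos(p[2]),np.sin(p[2]);print("tester xy",c*d[0]+s*d[1],-s*d[0]+c*d[1])
print((-w["view"][:3,:3].T@w["view"][:3,3]).round(3))
im=np.zeros((600,800,3),np.uint8);im[:480,:330]=cv2.resize(b["image"][190:310,240:322],(330,480));im[:352,330:]=cv2.resize(w["image"],(470,352));cv2.imwrite("pics/g3.png",im[:,:,::-1])
```

```text
{'eef_pos': [0.4467, 0.0829, 0.1501], 'tool_rot': [0.7207, -0.6932, -0.0001, 0.0002], 'ft_force': [-0.4952, -0.0334, -1.8947], 'grip_width': 0.0141, 'joint_pos': [0.1835, 0.2065, -0.2589, 1.1057, -0.0, -1.4262], 'grasp_force': 59.2058}
yaw -177.76998711354028
tester xy -0.0009175467605362312 0.10500168116054946
[ 0.45  -0.001  0.292]
```

View pics/g3.png

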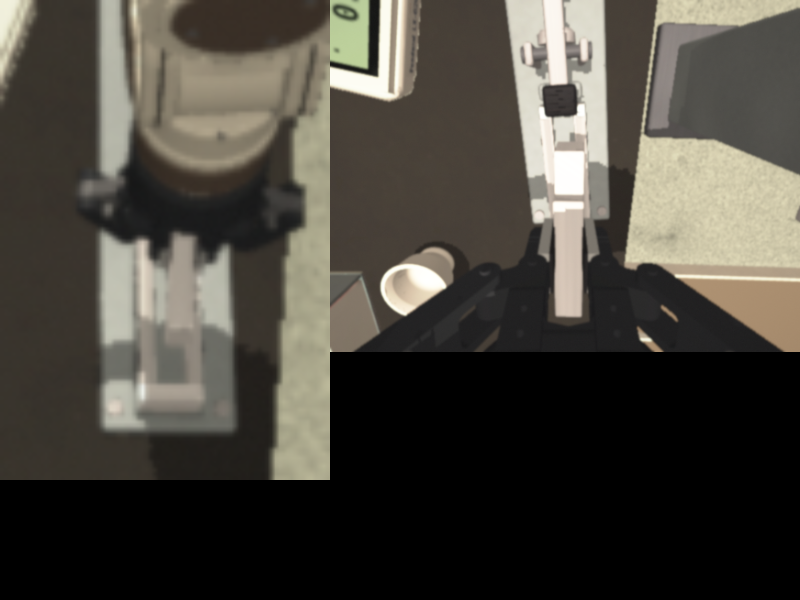

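The bar is turned, with the stepped end toward the striker (wrist inset: step at (568,205), pad at (560,100)). Yaw still lacks 4°. I'll correct that, centre the bar and lower it to just above the flares.

Call:
{"name": "drive_tool", "arguments": {
  "increments": [
    [[0.4,1.5,0],[0,0,4],0],
    [[0,0,-15],[0,0,0],0],
    [[0,0,-20],[0,0,0],0],
    [[0,0,-20],[0,0,0],0],
    [[0,0,-13],[0,0,0],0],
    [[0,0,-4],[0,0,0],0],
    [[0,0,0],[0,0,0],0],
    [[0,0,0],[0,0,0],0]
  ]
}}

```text
clock: 8.9
eef_pos: [0.4476, 0.0845, 0.0787]
tool_rot: [0.745, -0.667, 0.0, -0.0]
ft_force: [-0.1, 0.5, -0.7]
grip_width: 0.0142
grasp_force: 59.2
```

Call:
{"name": "drive_tool", "arguments": {
  "increments": [
    [[0,0,0],[0,0,0],0],
    [[0,0,-3],[0,0,0],0],
    [[0,0,-3],[0,0,0],0],
    [[0,0,0],[0,0,0],0],
    [[0,0,0],[0,0,0],0]
  ]
}}

```text
clock: 9.32
eef_pos: [0.4473, 0.0843, 0.0724]
tool_rot: [0.745, -0.667, 0.0, 0.0]
ft_force: [0.3, 0.1, -1.5]
grip_width: 0.0143
grasp_force: 59.2
```

```bash
cat >> h.py <<'E'
def st():
    o=get_obs();p=np.load("p.npy");e=o["eef_pos"];d=np.array(e[:2])-p[:2];c,s=np.cos(p[2]),np.sin(p[2])
    q=o["tool_rot"];f=o["ft_force"]
    print("t",round(o["clock"],2),"tester xyz mm",np.round([1e3*(c*d[0]+s*d[1]),1e3*(-s*d[0]+c*d[1]),1e3*e[2]],1),"yaw",round(2*np.degrees(np.arctan2(q[1],q[0]))-90,2),"F tester",np.round([c*f[0]+s*f[1],-s*f[0]+c*f[1],f[2]],1),"M",np.round(o["ft_torque"],2),"w",round(o["grip_width"],4),round(o["grasp_force"],1))
E
python3 -c "
from h import *
st()"
```

```text
t 9.32 tester xyz mm [ -0.2 106.4  72.4] yaw -173.74 F tester [ 0.3  0.1 -1.5] M [-0.18 -0.09  0.01] w 0.0143 59.2
```

Call:
{"name": "drive_tool", "arguments": {
  "increments": [
    [[0,0,-3],[0,0,0],0],
    [[0,0,-3],[0,0,0],0],
    [[0,0,-3],[0,0,0],0],
    [[0,0,0],[0,0,0],0]
  ]
}}

```text
clock: 9.65
eef_pos: [0.4471, 0.0843, 0.0627]
tool_rot: [0.745, -0.667, -0.0, 0.0]
ft_force: [0.7, -1.2, -2.6]
grip_width: 0.0142
grasp_force: 59.1
```

Call:
{"name": "drive_tool", "arguments": {
  "increments": [
    [[0,0,-3],[0,0,0],0],
    [[0,0,-3],[0,0,0],0],
    [[0,0,-3],[0,0,0],0],
    [[0,0,0],[0,0,0],0]
  ]
}}

```text
clock: 9.98
eef_pos: [0.4471, 0.0843, 0.0537]
tool_rot: [0.745, -0.667, -0.0, 0.0]
ft_force: [0.8, -0.8, -2.0]
grip_width: 0.0146
grasp_force: 59.1
```

```bash
python3 -c "
from h import *
st()"
```

```text
t 9.98 tester xyz mm [ -0.4 106.3  53.7] yaw -173.74 F tester [ 0.7 -0.9 -2. ] M [-0.4  -0.26 -0.08] w 0.0146 59.1
```

No resistance, so it's going in freely. Lower the last 3 mm.

Call:
{"name": "drive_tool", "arguments": {
  "increments": [
    [[0,0,-1.5],[0,0,0],0],
    [[0,0,-1],[0,0,0],0],
    [[0,0,-0.5],[0,0,0],0],
    [[0,0,0],[0,0,0],0]
  ]
}}

```text
clock: 10.32
eef_pos: [0.4472, 0.0843, 0.0513]
tool_rot: [0.745, -0.667, 0.0, 0.0]
ft_force: [-0.5, -2.6, -1.0]
grip_width: 0.014
grasp_force: 59.2
```

```bash
python3 -c "
from h import *
st()"
```

```text
t 10.32 tester xyz mm [ -0.3 106.3  51.3] yaw -173.74 F tester [-0.8 -2.6 -1. ] M [-0.54 -0.1  -0.03] w 0.014 59.2
```

Call:
{"name": "drive_tool", "arguments": {
  "increments": [
    [[0,0,-0.8],[0,0,0],0],
    [[0,0,0],[0,0,0],0],
    [[0,0,0],[0,0,0],0.12],
    [[0,0,0],[0,0,0],0.25],
    [[0,0,0],[0,0,0],0.35],
    [[0,0,0],[0,0,0],0.4],
    [[0,0,0],[0,0,0],0.4]
  ]
}}

```text
clock: 10.9
eef_pos: [0.4472, 0.0849, 0.0505]
tool_rot: [0.745, -0.667, -0.0, -0.0]
ft_force: [0.1, 0.3, -0.7]
grip_width: 0.0341
grasp_force: 0.0
```

Call:
{"name": "drive_tool", "arguments": {
  "increments": [
    [[0,0,4],[0,0,0],0.4],
    [[0,0,15],[0,0,0],0.4],
    [[0,0,30],[0,0,0],0.5],
    [[0,0,35],[0,0,0],0.6],
    [[0,0,35],[0,0,0],0.6],
    [[0,0,30],[0,0,0],0.6],
    [[0,0,10],[0,0,0],0.6],
    [[0,0,0],[0,0,0],0.6]
  ]
}}

```text
clock: 11.57
eef_pos: [0.4495, 0.085, 0.2133]
tool_rot: [0.745, -0.667, 0.002, -0.003]
ft_force: [0.0, -0.4, -0.0]
grip_width: 0.0515
grasp_force: 0.0
```

Call:
{"name": "drive_tool", "arguments": {
  "increments": [
    [[2,-20,0],[0,0,0],0.6],
    [[4,-35,0],[0,0,0],0.6],
    [[4,-35,0],[0,0,0],0.6],
    [[4,-25,0],[0,0,0],0.6],
    [[0,0,0],[0,0,0],0.6],
    [[0,0,0],[0,0,0],0.6],
    [[0,0,0],[0,0,0],0.6]
  ]
}}

```text
clock: 12.15
eef_pos: [0.4604, -0.0302, 0.2084]
tool_rot: [0.745, -0.667, -0.001, 0.0]
ft_force: [-0.8, 0.4, -0.6]
grip_width: 0.0513
grasp_force: 0.0
```

Run:
```python
from h import *
st()
w=camera("wrist");b=camera("side");a=camera("scene")
im=np.zeros((600,800,3),np.uint8);im[:600,:360]=cv2.resize(b["image"][160:310,240:330],(360,600),interpolation=cv2.INTER_CUBIC);im[:300,360:760]=cv2.resize(w["image"],(400,300));im[300:600,360:674]=cv2.resize(a["image"][150:255,165:275],(314,300),interpolation=cv2.INTER_CUBIC);cv2.imwrite("pics/g4.png",im[:,:,::-1])
for c in(b,):
  for r in silhouettes("bar",c)[:2]:print(r["conf"],r["bbox"])
```

```text
t 12.15 tester xyz mm [  0.6  -8.9 208.4] yaw -173.74 F tester [-0.8  0.5 -0.6] M [-0.   -0.02  0.06] w 0.0513 0.0
0.63 [279.3, 250.1, 287.3, 283.9]
```

View pics/g4.png

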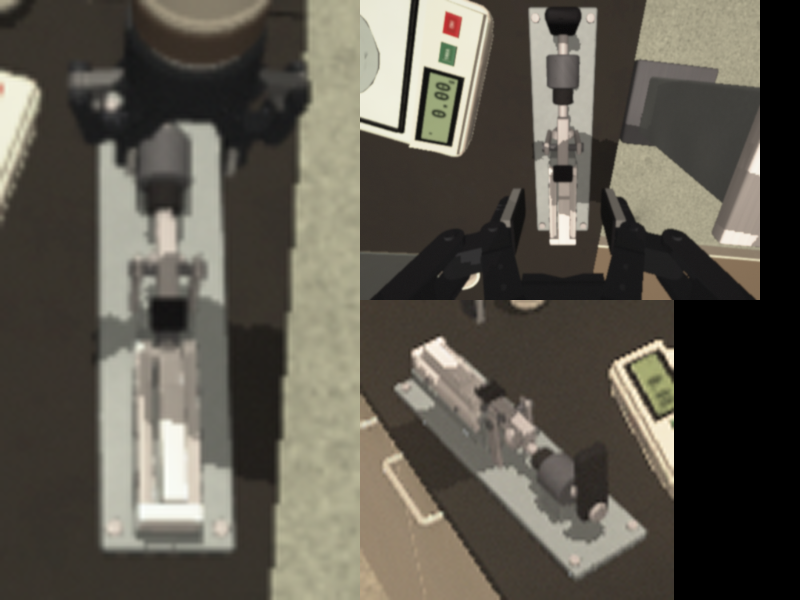

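The bar sits in the slot with its full-height end against the back stop side (side crop, bright bar top down to (175,500)), level with the walls. The release height of 50.5 mm equals the grasp height, so it is seated. Next I'll locate the handle.

Call:
{"name": "drive_tool", "arguments": {
  "increments": [
    [[2,-20,0],[0,0,0],0.7],
    [[2,-20,0],[0,0,0],0.7],
    [[1,-11,0],[0,0,0],0.7],
    [[0,0,0],[0,0,0],0.7],
    [[0,0,0],[0,0,0],0.7],
    [[0,0,0],[0,0,0],0.7]
  ]
}}

```text
clock: 12.85
eef_pos: [0.4661, -0.0808, 0.2094]
tool_rot: [0.745, -0.667, -0.0, -0.0]
ft_force: [-0.4, 1.0, 0.6]
grip_width: 0.0599
grasp_force: 0.0
```

Run:
```python
from h import *
st();w=camera("wrist")
p=np.load("p.npy")
def tf(q): c,si=np.cos(p[2]),np.sin(p[2]);q=q[:2]-p[:2];return (np.array([c*q[0]+si*q[1],-si*q[0]+c*q[1]])*1e3).round(1)
for r in silhouettes("handle_top",w)[:2]:
    x,y,X,Y=r["bbox"];print(r["conf"],r["bbox"],[tf(ray(w,u,.126)).tolist() for u in((x,y),(X,y),(x,Y),(X,Y))])
cv2.imwrite("pics/h1.png",cv2.resize(w["image"],(800,600))[:,:,::-1])
```

```text
t 12.85 tester xyz mm [  0.8 -59.8 209.4] yaw -173.7 F tester [-0.3  1.   0.6] M [ 0.01  0.04 -0.02] w 0.0599 0.0
0.63 [238.4, 84.9, 282.1, 225.2] [[15.5, -144.5], [-15.3, -144.6], [17.9, -35.3], [-18.2, -35.4]]
```

View pics/h1.png

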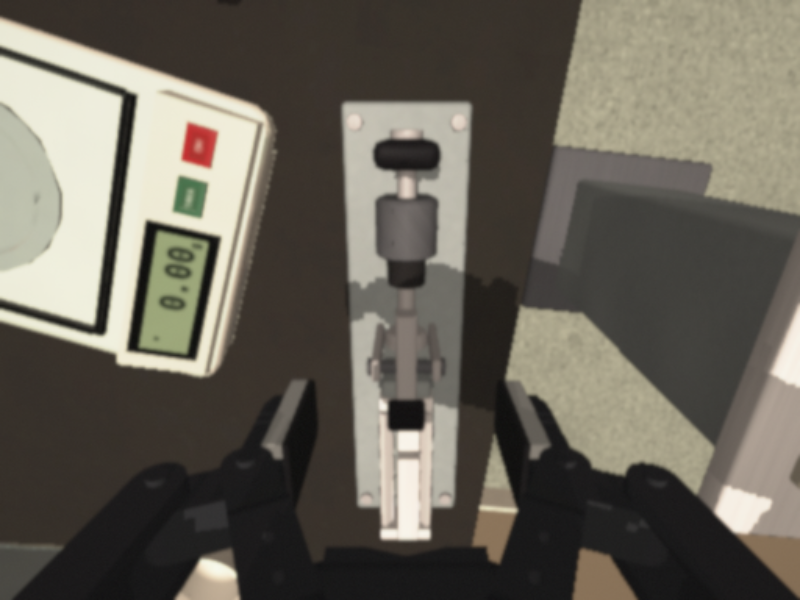

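The wrist view shows the handle top at x 373–440, y 137–171 in the enlarged picture, which gives a centre at tester y ≈ -134 mm. The trip pad is at (406,414) and the bar's step line at (407,455), toward the striker. I'll grip the handle across x.

Call:
{"name": "drive_tool", "arguments": {
  "increments": [
    [[2,-25,0],[0,0,0],0.7],
    [[3,-30,-10],[0,0,0],0.7],
    [[2,-19,-25],[0,0,0],0.7],
    [[0,0,-35],[0,0,0],0.7],
    [[0,0,-35],[0,0,0],0.7],
    [[0,0,-14],[0,0,0],0.7],
    [[0,0,-4],[0,0,0],0.6],
    [[0,0,0],[0,0,0],0.5]
  ]
}}

```text
clock: 13.62
eef_pos: [0.4724, -0.1547, 0.0854]
tool_rot: [0.745, -0.667, -0.001, 0.001]
ft_force: [-0.2, -0.3, 0.1]
grip_width: 0.043
grasp_force: 0.0
```

Call:
{"name": "drive_tool", "arguments": {
  "increments": [
    [[0,0,0],[0,0,0],0.5],
    [[0,0,0],[0,0,0],0.5],
    [[0,0,0],[0,0,0],0.5]
  ]
}}

```text
clock: 13.87
eef_pos: [0.4747, -0.1558, 0.0883]
tool_rot: [0.745, -0.667, 0.002, -0.001]
ft_force: [0.3, -0.6, -0.7]
grip_width: 0.0429
grasp_force: 0.0
```

```bash
python3 -c "
from h import *
st()"
```

```text
t 13.87 tester xyz mm [   1.3 -135.3   88.3] yaw -173.7 F tester [ 0.2 -0.6 -0.7] M [ 0.01 -0.    0.01] w 0.0429 0.0
```

Call:
{"name": "drive_tool", "arguments": {
  "increments": [
    [[-0.8,0,0],[0,0,0],0.4],
    [[0,0,0],[0,0,0],0.3],
    [[0,0,0],[0,0,0],0],
    [[0,0,0],[0,0,0],0],
    [[0,0,0],[0,0,0],0],
    [[0,0,0],[0,0,0],0]
  ]
}}

```text
clock: 14.37
eef_pos: [0.4741, -0.1559, 0.0881]
tool_rot: [0.745, -0.667, 0.002, -0.001]
ft_force: [1.8, 0.6, 7.7]
grip_width: 0.031
grasp_force: 59.8
```

```bash
python3 -c "
from h import *
st()"
```

```text
t 14.37 tester xyz mm [   0.7 -135.3   88.1] yaw -173.72 F tester [1.9 0.4 7.7] M [ 0.05 -0.07  0.08] w 0.031 59.8
```

Call:
{"name": "drive_tool", "arguments": {
  "increments": [
    [[0.3,-3,0],[0,0,0],0],
    [[0.3,-3,0],[0,0,0],0],
    [[0.3,-3,0],[0,0,0],0],
    [[0.3,-3,0],[0,0,0],0],
    [[0.4,-3,0],[0,0,0],0],
    [[0.3,-3,0],[0,0,0],0],
    [[0.3,-3,0],[0,0,0],0],
    [[0.3,-3,0],[0,0,0],0]
  ]
}}

```text
clock: 15.03
eef_pos: [0.4765, -0.1782, 0.0881]
tool_rot: [0.745, -0.667, 0.001, -0.002]
ft_force: [2.9, 7.1, 7.9]
grip_width: 0.0311
grasp_force: 59.9
```

```bash
python3 -c "
from h import *
st()"
```

```text
t 15.03 tester xyz mm [   0.7 -157.8   88.1] yaw -173.65 F tester [3.6 6.8 7.9] M [ 1.04 -0.03 -0.13] w 0.0311 59.9
```

Call:
{"name": "drive_tool", "arguments": {
  "increments": [
    [[0.2,-2,0],[0,0,0],0],
    [[0.2,-2,0],[0,0,0],0],
    [[0,0,0],[0,0,0],0]
  ]
}}

```text
clock: 15.28
eef_pos: [0.477, -0.1826, 0.0881]
tool_rot: [0.745, -0.667, 0.001, -0.002]
ft_force: [2.4, 5.9, 7.9]
grip_width: 0.0311
grasp_force: 59.9
```

```bash
python3 -c "
from h import *
st()"
```

```text
t 15.28 tester xyz mm [   0.7 -162.2   88.1] yaw -173.67 F tester [3.  5.6 7.9] M [ 0.8  -0.04 -0.02] w 0.0311 59.9
```

Call:
{"name": "drive_tool", "arguments": {
  "increments": [
    [[0.2,-2,0],[0,0,0],0],
    [[0,0,0],[0,0,0],0]
  ]
}}

```text
clock: 15.45
eef_pos: [0.4772, -0.1843, 0.0881]
tool_rot: [0.745, -0.667, 0.001, -0.002]
ft_force: [2.2, 6.1, 7.6]
grip_width: 0.0311
grasp_force: 59.9
```

Call:
{"name": "drive_tool", "arguments": {
  "increments": [
    [[0.2,-2,0],[0,0,0],0],
    [[0,0,0],[0,0,0],0]
  ]
}}

```text
clock: 15.62
eef_pos: [0.4774, -0.1862, 0.0881]
tool_rot: [0.745, -0.667, 0.001, -0.002]
ft_force: [2.3, 5.9, 7.7]
grip_width: 0.0312
grasp_force: 59.9
```

Call:
{"name": "drive_tool", "arguments": {
  "increments": [
    [[0.2,-2,0],[0,0,0],0],
    [[0,0,0],[0,0,0],0]
  ]
}}

```text
clock: 15.78
eef_pos: [0.4776, -0.1882, 0.0881]
tool_rot: [0.745, -0.667, 0.001, -0.002]
ft_force: [2.8, 6.0, 7.3]
grip_width: 0.031
grasp_force: 59.9
```

Call:
{"name": "drive_tool", "arguments": {
  "increments": [
    [[0.2,-2,0],[0,0,0],0],
    [[0,0,0],[0,0,0],0]
  ]
}}

```text
clock: 15.95
eef_pos: [0.4776, -0.1891, 0.088]
tool_rot: [0.745, -0.667, -0.0, -0.003]
ft_force: [2.9, 10.0, 8.6]
grip_width: 0.0316
grasp_force: 60.0
```

Call:
{"name": "drive_tool", "arguments": {
  "increments": [
    [[0.2,-2,0],[0,0,0],0],
    [[0,0,0],[0,0,0],0]
  ]
}}

```text
clock: 16.12
eef_pos: [0.4777, -0.1898, 0.088]
tool_rot: [0.746, -0.666, -0.001, -0.004]
ft_force: [2.2, 14.6, 9.7]
grip_width: 0.0312
grasp_force: 60.2
```

Call:
{"name": "drive_tool", "arguments": {
  "increments": [
    [[0.2,-2,0],[0,0,0],0],
    [[0,0,0],[0,0,0],0]
  ]
}}

```text
clock: 16.28
eef_pos: [0.4778, -0.1905, 0.088]
tool_rot: [0.746, -0.666, -0.002, -0.005]
ft_force: [1.6, 17.0, 10.5]
grip_width: 0.0315
grasp_force: 60.4
```

The buffer is met at about 33 mm draw (10 N extra), so the catch has been passed. Now I'll ease forward.

Call:
{"name": "drive_tool", "arguments": {
  "increments": [
    [[-0.2,2,0],[0,0,0],0],
    [[-0.2,2,0],[0,0,0],0],
    [[-0.2,2,0],[0,0,0],0],
    [[0,0,0],[0,0,0],0]
  ]
}}

```text
clock: 16.62
eef_pos: [0.4775, -0.1872, 0.088]
tool_rot: [0.746, -0.666, 0.0, -0.003]
ft_force: [1.6, 6.5, 7.6]
grip_width: 0.0316
grasp_force: 60.0
```

Call:
{"name": "drive_tool", "arguments": {
  "increments": [
    [[-0.2,2,0],[0,0,0],0],
    [[0,0,0],[0,0,0],0]
  ]
}}

```text
clock: 16.78
eef_pos: [0.4773, -0.1855, 0.088]
tool_rot: [0.745, -0.667, 0.0, -0.003]
ft_force: [1.3, 6.7, 7.5]
grip_width: 0.0311
grasp_force: 60.0
```

Call:
{"name": "drive_tool", "arguments": {
  "increments": [
    [[-0.2,2,0],[0,0,0],0],
    [[0,0,0],[0,0,0],0]
  ]
}}

```text
clock: 16.95
eef_pos: [0.4772, -0.1845, 0.0881]
tool_rot: [0.745, -0.667, 0.001, -0.002]
ft_force: [2.0, 4.4, 6.3]
grip_width: 0.0311
grasp_force: 59.8
```

Call:
{"name": "drive_tool", "arguments": {
  "increments": [
    [[-0.2,1.5,0],[0,0,0],0],
    [[0,0,0],[0,0,0],0]
  ]
}}

```text
clock: 17.12
eef_pos: [0.4772, -0.1845, 0.0881]
tool_rot: [0.745, -0.667, 0.002, -0.001]
ft_force: [2.6, 0.5, 6.3]
grip_width: 0.0314
grasp_force: 59.7
```

Call:
{"name": "drive_tool", "arguments": {
  "increments": [
    [[-0.1,1,0],[0,0,0],0],
    [[0,0,0],[0,0,0],0]
  ]
}}

```text
clock: 17.28
eef_pos: [0.4771, -0.1844, 0.0881]
tool_rot: [0.745, -0.667, 0.003, -0.0]
ft_force: [2.4, -3.2, 4.8]
grip_width: 0.0312
grasp_force: 59.6
```

The sear holds: the handle stopped at 28.7 mm draw and the pull is gone. I'll back off the push, release and rise.

Call:
{"name": "drive_tool", "arguments": {
  "increments": [
    [[0.1,-0.8,0],[0,0,0],0],
    [[0,0,0],[0,0,0],0],
    [[0,0,0],[0,0,0],0.5],
    [[0,0,0],[0,0,0],0.6],
    [[0,0,0],[0,0,0],0.6],
    [[0,0,0],[0,0,0],0.6],
    [[0,0,0],[0,0,0],0.6]
  ]
}}

```text
clock: 17.87
eef_pos: [0.4748, -0.1837, 0.086]
tool_rot: [0.745, -0.667, -0.001, 0.0]
ft_force: [0.3, 0.2, 0.5]
grip_width: 0.0514
grasp_force: 0.0
```

Call:
{"name": "drive_tool", "arguments": {
  "increments": [
    [[0,0,15],[0,0,0],0.6],
    [[0,0,30],[0,0,0],0.6],
    [[0,0,35],[0,0,0],0.6],
    [[0,0,20],[0,0,0],0.6],
    [[0,30,0],[0,0,0],0.6],
    [[0,30,0],[0,0,0],0.6],
    [[0,30,0],[0,0,0],0.5],
    [[0,0,0],[0,0,0],0.4]
  ]
}}

```text
clock: 18.53
eef_pos: [0.4747, -0.0899, 0.1865]
tool_rot: [0.746, -0.666, -0.001, -0.001]
ft_force: [-1.1, 1.1, -0.1]
grip_width: 0.0342
grasp_force: 0.0
```

Call:
{"name": "drive_tool", "arguments": {
  "increments": [
    [[-7,30,0],[0,0,0],0.2],
    [[-7,30,0],[0,0,0],0],
    [[-6,25,0],[0,0,0],0],
    [[0,0,0],[0,0,0],0],
    [[0,0,0],[0,0,0],0],
    [[0,0,0],[0,0,0],0]
  ]
}}

```text
clock: 19.03
eef_pos: [0.4555, -0.0093, 0.1865]
tool_rot: [0.745, -0.667, 0.0, 0.0]
ft_force: [0.1, -0.7, 0.2]
grip_width: -0.0003
grasp_force: 0.0
```

Run:
```python
from h import *
st();w=camera("wrist");b=camera("side")
p=np.load("p.npy")
def tf(q): c,si=np.cos(p[2]),np.sin(p[2]);q=q[:2]-p[:2];return (np.array([c*q[0]+si*q[1],-si*q[0]+c*q[1]])*1e3).round(1)
for r in silhouettes("trip_pad",w)[:2]:
    x,y,X,Y=r["bbox"];print("pad",r["conf"],r["bbox"],[tf(ray(w,u,.079)).tolist() for u in((x,y),(X,Y))])
for r in silhouettes("handle_top",w)[:2]:
    x,y,X,Y=r["bbox"];print("h",r["conf"],r["bbox"],[tf(ray(w,u,.126)).tolist() for u in((x,y),(X,Y))])
im=np.zeros((600,800,3),np.uint8);im[:600,:360]=cv2.resize(b["image"][160:310,240:330],(360,600),interpolation=cv2.INTER_CUBIC);im[:330,360:]=cv2.resize(w["image"],(440,330))
im[330:,360:780]=cv2.resize(w["image"][150:,125:395] ,(420,270)) ;cv2.imwrite("pics/t1.png",im[:,:,::-1])
```

```text
t 19.03 tester xyz mm [ -2.   12.4 186.5] yaw -173.72 F tester [ 0.  -0.7  0.2] M [ 0.02 -0.   -0.01] w -0.0003 0.0
pad 0.69 [238.3, 129.8, 273.0, 223.0] [[15.1, -37.9], [-14.7, 46.1]]
h 0.63 [241.1, 0.0, 273.5, 132.8] [[8.6, -119.1], [-11.6, -42.3]]
```

View pics/t1.png

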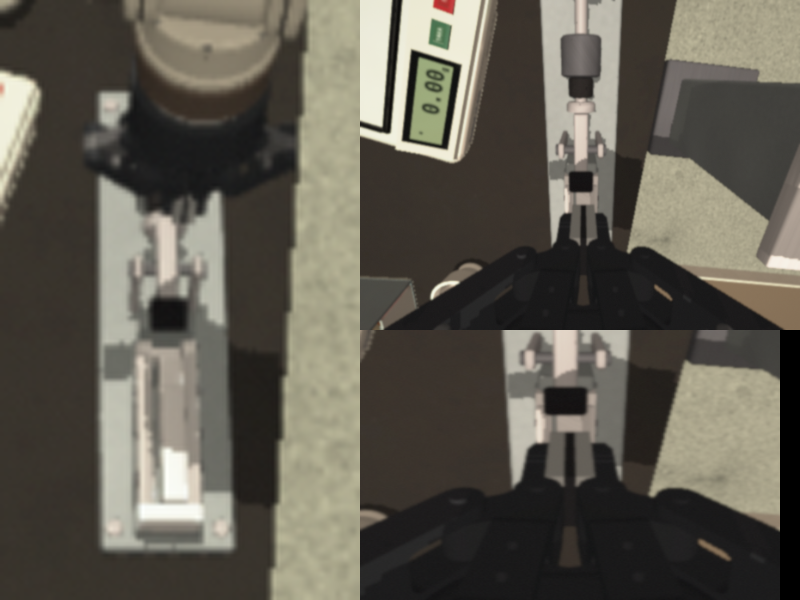

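The pictures show the striker cocked: the collar sits against the buffer end at (580,105) in the wrist inset, and the bar is in the slot. The trip pad is at (580,181), tester y ≈ 35. I'll move over it with the fingers shut and come down.

Call:
{"name": "drive_tool", "arguments": {
  "increments": [
    [[-0.5,23.5,0],[0,0,0],0],
    [[0,0,-25],[0,0,0],0],
    [[0,0,-35],[0,0,0],0],
    [[0,0,-25],[0,0,0],0],
    [[0,0,-10],[0,0,0],0],
    [[0,0,0],[0,0,0],0],
    [[0,0,0],[0,0,0],0],
    [[0,0,0],[0,0,0],0]
  ]
}}

```text
clock: 19.9
eef_pos: [0.4559, 0.0143, 0.0924]
tool_rot: [0.744, -0.668, 0.001, -0.001]
ft_force: [0.1, 0.5, -0.0]
grip_width: 0.0001
grasp_force: 0.0
```

```bash
python3 -c "
from h import *
st()"
```

```text
t 19.9 tester xyz mm [ 0.8 35.8 92.4] yaw -173.78 F tester [ 0.1  0.5 -0. ] M [-0.03 -0.01  0.01] w 0.0001 0.0
```

Call:
{"name": "drive_tool", "arguments": {
  "increments": [
    [[-0.5,0,-5],[0,0,0],0],
    [[0,0,-5],[0,0,0],0],
    [[0,0,-2],[0,0,0],0],
    [[0,0,0],[0,0,0],0]
  ]
}}

```text
clock: 20.23
eef_pos: [0.4541, 0.0146, 0.0793]
tool_rot: [0.745, -0.667, -0.0, 0.0]
ft_force: [0.0, 0.4, -0.4]
grip_width: -0.0001
grasp_force: 0.0
```

Call:
{"name": "drive_tool", "arguments": {
  "increments": [
    [[0,0,-2],[0,0,0],0],
    [[0,0,-2],[0,0,0],0],
    [[0,0,0],[0,0,0],0]
  ]
}}

```text
clock: 20.48
eef_pos: [0.4544, 0.0153, 0.0763]
tool_rot: [0.745, -0.667, -0.0, -0.001]
ft_force: [-2.9, 1.8, 5.7]
grip_width: 0.0002
grasp_force: 3.0
```

Call:
{"name": "drive_tool", "arguments": {
  "increments": [
    [[0,0,-2],[0,0,0],0],
    [[0,0,0],[0,0,0],0]
  ]
}}

```text
clock: 20.65
eef_pos: [0.4544, 0.0156, 0.0743]
tool_rot: [0.745, -0.667, -0.001, -0.001]
ft_force: [-2.0, 3.0, 2.0]
grip_width: -0.0004
grasp_force: 1.3
```

Call:
{"name": "drive_tool", "arguments": {
  "increments": [
    [[0,0,-1.5],[0,0,0],0],
    [[0,0,0],[0,0,0],0]
  ]
}}

```text
clock: 20.82
eef_pos: [0.4547, 0.0152, 0.0723]
tool_rot: [0.745, -0.667, -0.0, -0.001]
ft_force: [-0.9, 1.6, 3.9]
grip_width: -0.0004
grasp_force: 2.0
```

Call:
{"name": "drive_tool", "arguments": {
  "increments": [
    [[0,0,-1.5],[0,0,0],0],
    [[0,0,0],[0,0,0],0],
    [[0,0,0],[0,0,0],0]
  ]
}}

```text
clock: 21.07
eef_pos: [0.4546, 0.0152, 0.0706]
tool_rot: [0.745, -0.667, -0.0, -0.001]
ft_force: [-0.4, 3.7, 3.5]
grip_width: 0.0
grasp_force: 2.4
```

Call:
{"name": "drive_tool", "arguments": {
  "increments": [
    [[0,0,4],[0,0,0],0],
    [[0,0,6],[0,0,0],0],
    [[0,0,20],[0,0,0],0],
    [[0,0,35],[0,0,0],0],
    [[0,0,35],[0,0,0],0],
    [[0,0,20],[0,0,0],0],
    [[0,0,0],[0,0,0],0],
    [[0,0,0],[0,0,0],0]
  ]
}}

```text
clock: 21.73
eef_pos: [0.455, 0.0139, 0.1917]
tool_rot: [0.744, -0.668, 0.001, -0.0]
ft_force: [-1.2, -0.8, 0.0]
grip_width: 0.0002
grasp_force: 0.0
```

Call:
{"name": "drive_tool", "arguments": {
  "increments": [
    [[0,-25,0],[0,0,0],0],
    [[4,-30,0],[0,0,0],0.2],
    [[4,-20,0],[0,0,0],0.6],
    [[0,0,0],[0,0,0],0.7],
    [[0,0,0],[0,0,0],0.7],
    [[0,0,0],[0,0,0],0.7],
    [[0,0,0],[0,0,0],0.7]
  ]
}}

```text
clock: 22.32
eef_pos: [0.4615, -0.0597, 0.1897]
tool_rot: [0.745, -0.667, -0.001, 0.001]
ft_force: [-0.8, 0.5, -0.1]
grip_width: 0.0601
grasp_force: 0.0
```

Run:
```python
from h import *
st();w=camera("wrist");b=camera("side");save(w,"f1");save(b,"f2")
p=np.load("p.npy")
def tf(q): c,si=np.cos(p[2]),np.sin(p[2]);q=q[:2]-p[:2];return (np.array([c*q[0]+si*q[1],-si*q[0]+c*q[1]])*1e3).round(1)
for n,c,z in(("handle_top",w,.126),("trip_pad",w,.079),("bar",w,.064),("bar",b,.064)):
  for r in silhouettes(n,c)[:1]:
    x,y,X,Y=r["bbox"];print(n,r["conf"],r["bbox"],[tf(ray(c,u,z)).tolist() for u in((x,y),(X,Y))])
def w2(P):
    c,s=np.cos(p[2]),np.sin(p[2]);return [p[0]+c*P[0]-s*P[1],p[1]+s*P[0]+c*P[1],P[2]]
# brightness profiles along centreline at z .126 (handle), .079 (pad), .064 (bar)
g=cv2.cvtColor(w["image"],cv2.COLOR_RGB2GRAY).astype(np.float32)
for nm,z,rng in(("handle",.126,range(-180,-100,3)),("pad",.079,range(14,60,2)),("bar",.064,range(40,176,3))):
    out=[]
    for t in rng:
        u,v=proj(w,w2((0,t/1e3,z)))[0]
        out.append((t,int(cv2.getRectSubPix(g,(5,1),(u,v)).mean()) if 3<v<380 else -1))
    print(nm,out)
gb=cv2.cvtColor(b["image"],cv2.COLOR_RGB2GRAY).astype(np.float32)
print("bar side",[(t,int(cv2.getRectSubPix(gb,(3,1),tuple(proj(b,w2((0,t/1e3,.064)))[0])).mean())) for t in range(48,176,3)])
for q,c,z in(("mortar",b,.04),("beaker",b,.03),("stamp",b,.035)):
    for r in silhouettes(q,c)[:1]:x,y,X,Y=r["bbox"];print(q,r["conf"],ray(c,((x+X)/2,(y+Y)/2),z).round(3))
```

```text
t 22.32 tester xyz mm [ -1.5 -38.4 189.7] yaw -173.68 F tester [-0.7  0.5 -0.1] M [0.01 0.05 0.03] w 0.0601 0.0
handle_top 0.61 [232.0, 51.1, 282.1, 213.0] [[15.5, -142.9], [-18.6, -33.4]]
trip_pad 0.69 [239.1, 184.6, 273.0, 267.2] [[16.0, -40.2], [-15.3, 44.4]]
bar 0.83 [251.8, 267.8, 265.9, 345.5] [[5.7, 55.0], [-9.8, 158.6]]
bar 0.47 [280.6, 249.6, 287.3, 283.2] [[4.3, 63.1], [-11.0, 153.4]]
handle [(-180, -1), (-177, -1), (-174, -1), (-171, -1), (-168, 51), (-165, 51), (-162, 51), (-159, 52), (-156, 51), (-153, 51), (-150, 76), (-147, 187), (-144, 186), (-141, 33), (-138, 42), (-135, 37), (-132, 27), (-129, 14), (-126, 121), (-123, 123), (-120, 211), (-117, 211), (-114, 212), (-111, 165), (-108, 107), (-105, 110), (-102, 112)]
pad [(14, 122), (16, 122), (18, 122), (20, 116), (22, 75), (24, 26), (26, 19), (28, 19), (30, 19), (32, 19), (34, 18), (36, 17), (38, 18), (40, 18), (42, 18), (44, 30), (46, 105), (48, 156), (50, 163), (52, 162), (54, 176), (56, 223), (58, 241)]
bar [(40, 18), (43, 18), (46, 18), (49, 18), (52, 18), (55, 66), (58, 155), (61, 163), (64, 169), (67, 228), (70,
[... 284 characters left out ...]
, (145, 243), (148, 243), (151, 243), (154, 239), (157, 165), (160, 61), (163, 51), (166, 50), (169, 50), (172, 42), (175, 26)]
bar side [(48, 71), (51, 98), (54, 123), (57, 160), (60, 160), (63, 157), (66, 159), (69, 161), (72, 163), (75, 188), (78, 239), (81, 244), (84, 245), (87, 246), (90, 246), (93, 246), (96, 246), (99, 246), (102, 246), (105, 246), (108, 246), (111, 247), (114, 247), (117, 247), (120, 247), (123, 247), (126, 247), (129, 247), (132, 248), (135, 248), (138, 248), (141, 248), (144, 248), (147, 249), (150, 249), (153, 248), (156, 231), (159, 207), (162, 243), (165, 248), (168, 235), (171, 169), (174, 128)]
mortar 0.95 [0.61  0.221 0.04 ]
beaker 0.79 [ 0.609 -0.274  0.03 ]
```

Fired: the handle is back at -135 mm, the pad is up (23–45 mm at its rest height), and the bar's step is toward the striker. With time to spare, I'll touch the bar's top lightly to confirm it is fully down (expected z ≈ 64 mm).

Call:
{"name": "drive_tool", "arguments": {
  "increments": [
    [[-2,20,0],[0,0,0],0.4],
    [[-3,35,0],[0,0,0],0.1],
    [[-3,35,0],[0,0,0],0],
    [[-3,33,0],[0,0,0],0],
    [[-3,20,0],[0,0,0],0],
    [[0,0,-30],[0,0,0],0],
    [[0,0,-35],[0,0,0],0],
    [[0,0,-30],[0,0,0],0]
  ]
}}

```text
clock: 23.43
eef_pos: [0.4486, 0.0835, 0.0947]
tool_rot: [0.745, -0.667, 0.001, -0.001]
ft_force: [-0.2, 0.1, 0.1]
grip_width: 0.0002
grasp_force: 0.0
```

Call:
{"name": "drive_tool", "arguments": {
  "increments": [
    [[0,0,-18],[0,0,0],0],
    [[0,0,-8],[0,0,0],0],
    [[0,0,0],[0,0,0],0],
    [[0,0,0],[0,0,0],0],
    [[0,0,0],[0,0,0],0]
  ]
}}

```text
clock: 23.85
eef_pos: [0.4498, 0.0828, 0.0709]
tool_rot: [0.745, -0.667, 0.001, -0.001]
ft_force: [0.8, 0.1, 0.3]
grip_width: 0.0004
grasp_force: 0.0
```

```bash
python3 -c "
from h import *
st()"
```

```text
t 23.85 tester xyz mm [  2.1 104.6  70.9] yaw -173.74 F tester [0.8 0.  0.3] M [-0.03 -0.    0.  ] w 0.0004 0.0
```

Call:
{"name": "drive_tool", "arguments": {
  "increments": [
    [[-2,0,-2],[0,0,0],0],
    [[0,0,-2],[0,0,0],0],
    [[0,0,-0.5],[0,0,0],0],
    [[0,0,0],[0,0,0],0]
  ]
}}

```text
clock: 24.18
eef_pos: [0.4465, 0.0826, 0.0653]
tool_rot: [0.745, -0.667, 0.0, -0.0]
ft_force: [0.1, 0.4, 0.4]
grip_width: -0.0002
grasp_force: 0.0
```

Call:
{"name": "drive_tool", "arguments": {
  "increments": [
    [[0,0,-0.8],[0,0,0],0],
    [[0,0,0],[0,0,0],0],
    [[0,0,0],[0,0,0],0]
  ]
}}

```text
clock: 24.43
eef_pos: [0.4463, 0.0826, 0.0642]
tool_rot: [0.745, -0.667, -0.0, -0.0]
ft_force: [-0.2, -0.0, 0.1]
grip_width: 0.0002
grasp_force: 0.0
```

Call:
{"name": "drive_tool", "arguments": {
  "increments": [
    [[0,0,-0.8],[0,0,0],0],
    [[0,0,0],[0,0,0],0],
    [[0,0,0],[0,0,0],0]
  ]
}}

```text
clock: 24.68
eef_pos: [0.4465, 0.0827, 0.0641]
tool_rot: [0.745, -0.667, 0.0, -0.0]
ft_force: [-1.5, 0.0, 5.3]
grip_width: 0.0
grasp_force: 2.7
```

Call:
{"name": "drive_tool", "arguments": {
  "increments": [
    [[0,0,-0.8],[0,0,0],0],
    [[0,0,0],[0,0,0],0],
    [[0,0,0],[0,0,0],0]
  ]
}}

```text
clock: 24.93
eef_pos: [0.4469, 0.0827, 0.0641]
tool_rot: [0.745, -0.667, 0.001, -0.001]
ft_force: [-2.9, -1.1, 11.2]
grip_width: -0.0003
grasp_force: 5.7
```

The bar top is firm at 64.1 mm, so it is fully seated. I'll lift straight off, check and hand in.

Call:
{"name": "drive_tool", "arguments": {
  "increments": [
    [[0,0,6],[0,0,0],0],
    [[0,0,20],[0,0,0],0],
    [[0,0,40],[0,0,0],0],
    [[0,0,40],[0,0,0],0],
    [[0,0,30],[0,0,0],0],
    [[0,0,0],[0,0,0],0],
    [[0,0,0],[0,0,0],0],
    [[0,0,0],[0,0,0],0]
  ]
}}

```text
clock: 25.6
eef_pos: [0.4459, 0.0826, 0.1981]
tool_rot: [0.745, -0.667, -0.0, 0.0]
ft_force: [-0.4, -0.1, -0.1]
grip_width: -0.0004
grasp_force: 0.0
```

Run:
```python
from h import *
st();a=camera("scene")
for q,z in(("stamp",.035),("beaker",.03),("mortar",.04)):
    for r in silhouettes(q,a)[:1]:x,y,X,Y=r["bbox"];print(q,r["conf"],ray(a,((x+X)/2,(y+Y)/2),z).round(3))
print(job_done())
```

```text
t 25.6 tester xyz mm [ -1.7 104.8 198.1] yaw -173.73 F tester [-0.4 -0.1 -0.1] M [-0.07  0.06 -0.01] w -0.0004 0.0
stamp 0.59 [ 0.513 -0.461  0.035]
beaker 0.64 [ 0.61  -0.272  0.03 ]
mortar 0.67 [0.597 0.195 0.04 ]
the job is handed in; nothing more can be done
None
```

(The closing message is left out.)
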